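Walk the chest of building stones home and lock it

ROBOT

A 7-joint arm with a two-finger parallel gripper is mounted at the origin on the work surface. World frame = base frame: x ahead of the robot, y to its left, z up, the work surface at z = 0. Lengths are in mm, angles in rad, forces in N, time in s.
With the tool pointing down it reaches from about 400 to 875 mm from the base axis. Payload 4.4 kg.
Tool frame: the origin (TCP) lies midway between the tips of the shut fingers; the grasp point (between the pads) lies ctrl.grip_depth behind it (ctrl.grip_depth is the distance from the TCP to the grasp point, in mm); z points along the fingers, y is the line along which they close (so a half turn about z gives the same grasp; the last joint's range is limited). The gripper opens to 85 mm and grips with 20 to 120 N. Pads are 22 mm wide; open, the fingers measure 114 mm over their backs; the gripper's body (76 mm by 85 mm) begins 54 mm behind the grasp point. The pads swing forward as they close: fully open they stand 13 mm farther back than shut.
Start: joints at [-1.398, 0.628, 0.038, 1.517, -0.027, 0.996, -0.02], TCP at [153.723, 631.575, 231.313] pointing down, gripper open.
Joint ranges: [-3.06, 3.06], [-0.37, 2.12], [-1.25, 1.32], [0.18, 2.47], [-1.1, 4.24], [0.23, 1.98], [-2.94, 2.94]. Speed limits (rad/s): [2.57, 2.57, 3.14, 3.14, 3.14, 3.14, 3.14].

INTERFACE

Orientations are given as [roll, pitch, yaw] about the fixed x, y, z axes, in that order (R = Rz(yaw) Ry(pitch) Rx(roll)).
In Python, from cell import ctrl gives the robot as it stands.
- The arm moves only by the tool carry_out, never from a script. Its argument "deltas" is one flat list of numbers, 7 for each row, row after row: the turn, a rotation vector about the tool's x, y, z in degrees, then the shift along the tool's x, y, z in m, then the closure, from -1 (fully open) to 1 (shut). In form: [wx, wy, wz, dx, dy, dz, claw, wx, wy, wz, dx, dy, dz, claw, ...]. A call has 1 to 12 rows; each row shifts and turns the commanded pose from where the row before left it, along the tool's axes as they then stand; what a row does not reach is not made up. A row lasts 1/8 s, in which the tool goes at most 62.5 mm and 10.7 degrees, less where a joint would pass 70% of its speed; a pose out of reach is approached as far as the arm can. A call with a gripper value outside its range is refused whole. The fingers move at their own pace and stop on an object; the grip force is fixed at half the most. Time passes only in rows, so rows that do not move let the fingers close. It gives the time, the measured TCP pose, the force, the opening and the grip force at its end, in the units of the state.
- ctrl.read_state(): the state, without advancing time (a new reading comes with each control period).
- ctrl.get_image(name): name is "side" or "top"; returns the picture (420x560x3 uint8, red, green, blue); there is no depth.
- ctrl.calibration(name): a dict with "mtx" (3x3 intrinsics, pixels), "R" (3x3) and "t" (3): a world point X has camera coordinates R X + t. Camera axes: x right, y down, z forward; pixel columns grow to the right and rows downward; lengths in mm; the calibration is good to about 2 mm. A picture is of the moment at which its call begins. calibration takes no time and is no camera call.
- ctrl.finish_job(): hands the job in; it is judged then, once.
The state is a dict: "clock": time; "qpos": joint angles; "qd": joint speeds; "tau": joint torques, N m; "eef_pos": TCP position; "tool_rot": TCP orientation; "force": force on the tool from outside, world axes, zero at the start; "torque": the same for the moment, N m; "width": finger opening in mm; "gripper_force": force on a finger pad.
Only numpy, scipy, OpenCV 4.12 (cv2) and the standard library are available. Lean on these libraries where they do the work, as an engineer would, in place of code of your own. Each camera call takes 0.05 s, during which the arm holds its last target. There are 200 camera calls.

TASK

The chest of toy building stones is too heavy to slide squarely: never press on it with more than about 18 N. Walk it away from you by pushing alternate near corners, on their black bumper balls, so that it swings ahead in small steps, flat on its feet and never turned more than about 15 degrees out of square with the rail, until its far side stands flush against the stop rail along its whole length, about the middle of the bay; then swing the steel keeper bar fully across behind it. Leave the other goods where they are.

Things in the scene. Friction and masses are not known exactly. Their poses are not given: they have to be found in the camera images.
- chest: dark wooden chest, brass bands, about 3.3 kg, loose on 4 rubber feet: 100 mm deep (x) without its bumper balls, 260 wide (y), 87 high, upright sides. Origin: centre of underside; x points to its far side (the rail), y to its left. Pushed squarely it needs 18-21 N or tips; pushed ahead on one bumper ball, at 11-16 N: it then turns about the feet of the other end. Over 19 N dents it
- chest_far_left (a point): left end of the chest's far side, 30 mm above the table (chest frame: x +50, y +130, z +30 mm). The feet, 16 mm wide, 7 high, stand 30 mm fore and aft, 112 left and right of the chest's middle
- chest_far_right (a point): the same point at the right end (chest frame: x +50, y -130, z +30 mm)
- chest_near_left (a point): push point: foremost point of the left bumper ball (chest frame: x -75, y +118, z +45 mm), a black rubber ball 24 mm across in a brass cup on the left end of the near side, standing 25 mm off the chest; it rolls freely in its socket, so fingers slipping sideways, up or down do not drag on the chest (on bare wood they do)
- chest_near_right (a point): the same on the right bumper ball (chest frame: x -75, y -118, z +45 mm)
- bay: fixed wooden bay. Origin: on the table, middle of the stop rail's near face; x points away from the robot, square to the rail, y left along it. Rail 392 mm long, 50 high. Left cheek 50 high, inner face y +165, x 0 to -90; right bracket 18 high, inner face y -170, x 0 to -160. The chest belongs against the rail, its middle within 30 mm of the bay's; it starts 40-85 mm short
- keeper (a joint): angle of the steel keeper bar, rad: 0 = points to the robot (bay -x), negative = turned outward (right), 1.571 = closed against its own stop, along bay +y behind the chest's balls. Bar 16 mm thick, reaching 110 mm from the pivot, 26 to 54 mm above the table. Stiff (0.2 N m), stays where left. Closed, it clears a chest that is home by 5 mm; it cannot close on one that is not
- keeper_pivot (a point): pivot axis of the keeper, 40 mm above the table, at bay x -138, y -185 mm
- keeper_pin (a point): foot of the upright black pin (14 mm thick, 28 mm tall, from 54 to 82 mm above the table) on top of the bar, 98 mm from the pivot
- game_carton: flat boxed game, 110 x 170 x 45 mm, lying beyond the rail; bystander, origin at the centre of its underside
- toy_lorry: wooden toy lorry, 110 mm long, 62 mm wide, 66 mm high, beyond the rail; bystander, origin at the centre of its underside
- tub: open plastic tub, 150 x 110 x 75 mm, beside the bay's left cheek; bystander, origin at the centre of its underside
- skittle: small turned wooden skittle, 44 mm wide, 87 mm high, to the left of the chest's way; bystander, origin at the centre of its underside
- marble_jar: jar of marbles, 70 mm wide, 100 mm high, to the right of the bay; bystander, origin at the centre of its underside
- puzzle_boxes: two stacked puzzle boxes, 90 x 120 x 65 mm, front left; bystander, origin at the centre of its underside

How it is judged (in metres and radians):
On the way, in this order (a step that is already met when the one before it is completed fails the run):
1. the chest stands flush against the rail, both ends (x of each of chest_far_left, chest_far_right in the frame of bay above -0.0035 m and y of chest in the frame of bay between -0.03 and 0.03 m and angle between chest's own z axis and vertical below 0.03 rad and value of joint keeper below 1.2 rad), for 0.2 s.
2. the keeper is swung fully across behind it (value of joint keeper above 1.45 rad), for 0.2 s.
At the end, for the whole second after the job is handed in: both ends of the chest's far side within 3.5 mm of the stop rail, its middle within 30 mm of the bay's middle, upright and at rest, and the keeper closed (over 1.45 rad) (x of each of chest_far_left, chest_far_right in the frame of bay above -0.0035 m and y of chest in the frame of bay between -0.03 and 0.03 m and angle between chest's own z axis and vertical below 0.03 rad and value of joint keeper above 1.45 rad and linear speed of chest below 0.01 m/s); the robot touches nothing.
It fails at once if robot and chest press on each other with more than 19 N (contact force between any of the arm, the fingers and chest above 19 N).
It fails at once if the chest is turned more than 0.3 rad (17 degrees) out of square with the rail (angle between the x axis of chest and the x axis of bay, either way round above 0.3 rad).
It fails at once if the chest is tipped or lifted (angle between chest's own z axis and vertical above 0.1 rad or height (world z) of chest above 0.02 m).
It fails at once if a bystander is moved by more than 20 mm (distance of any of game_carton, toy_lorry, tub, skittle, marble_jar, puzzle_boxes from where it was at the start of the episode above 0.02 m).
It also fails if it takes over 72 s, if anything falls off the work surface, if the arm or the gripper's body presses on something with over 40 N, if the wrist force passes 120 N, or if a joint passes its speed limit or range.

## Working session

There is one attempt and no reset: what is moved stays moved. The work goes in short steps, Python scripts to look and compute and a tool call to move; the robot and the scene stay as the last step left them, time stands still between calls to the robot, and variables do not carry over. Pictures are saved under pics/ and viewed, at most 10 in all, crops included, and the job is handed in when it is done.

Besides the shell and the picture viewer there is one more tool, called after "Request:" in YAML: its name, and indented under it one key for each argument. carry_out: Moves the arm, as the interface text tells. Its arguments: {"type":"object","properties":{"deltas":{"type":"array"}},"required":["deltas"]}

```bash
mkdir -p pics; ls; python3 - <<'E'
from cell import ctrl
import cv2
for n in("top","side"):
    im=ctrl.get_image(n); cv2.imwrite(f"pics/{n}0.png",im[:,:,::-1])
    c=ctrl.calibration(n); print(n,c)
s=ctrl.read_state(); print(s, ctrl.grip_depth)
E
```

```text
pics
top {'mtx': array([[472.01543047,   0.        , 285.85249885],
       [  0.        , 472.01543047, 204.28180034],
       [  0.        ,   0.        ,   1.        ]]), 'R': array([[ 0.02314804, -0.99971181,  0.00636056],
       [-0.97997504, -0.02394873, -0.19767494],
       [ 0.1977703 , -0.00165741, -0.98024699]]), 't': array([  44.55410048,  599.7076646 , 1358.22759375])}
side {'mtx': array([[393.80626154,   0.        , 277.15551269],
       [  0.        , 393.80626154, 208.81415603],
       [  0.        ,   0.        ,   1.        ]]), 'R': array([[ 0.8428676 , -0.53796001, -0.01316169],
       [-0.3511283 , -0.53127911, -0.77100676],
       [ 0.40777827,  0.65447806, -0.63669094]]), 't': array([-463.25729718,  270.12526533,  742.56575062])}
{'clock': 0.1, 'qpos': array([-1.39781046,  0.62923148,  0.03843806,  1.51824883, -0.02697233,
        0.99628988, -0.02001186]), 'qd': array([ 0.00025485, -0.00228039, -0.00019163, -0.00241287,  0.00257665,
       -0.00112236, -0.00096583]), 'tau': array([ 2.98099330e-03, -5.64532578e+01,  1.23014566e+00, -1.93969953e+01,
        1.11901594e-02,  5.49984034e-03,  1.05078817e-05]), 'eef_pos': array([153.58508412, 631.03487626, 230.50141134]), 'tool_rot': array([-3.13993324e+00,  3.42426375e-05,  2.90281587e+00]), 'force': array([-0.16266042, -0.24670565, -0.02314844]), 'torque': array([0.038784  , 0.04877432, 0.03259426]), 'gripper_force': 0.0, 'width': 85.4923029546895} 18.700000000000003
```

View pics/top0.png

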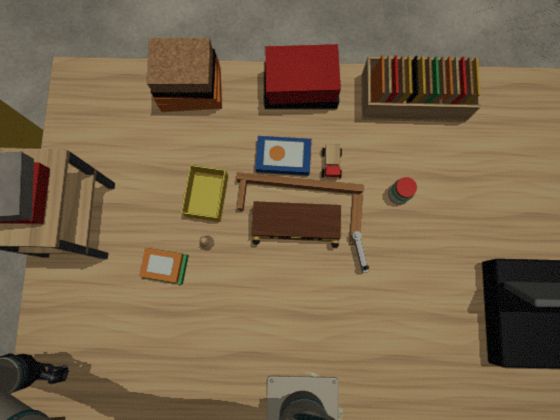

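View pics/side0.png

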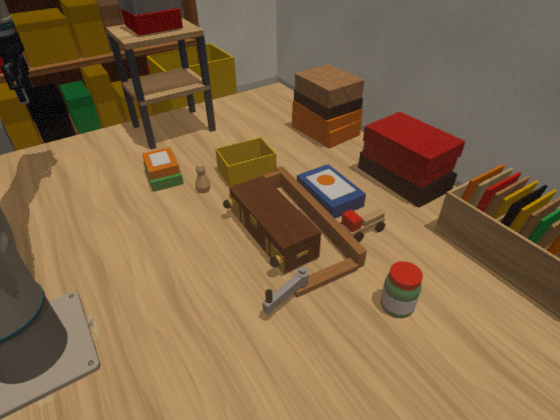

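The top picture shows the chest at about (253-341, 203-240), the rail at (237-363, 174-190), the keeper from (357,236) to (365,270) and the skittle at (206,242). The side picture shows the same layout, with the keeper pin at (269,296). I'll enlarge both.

```bash
cat >h.py <<'E'
import numpy as np, cv2
from cell import ctrl
def ray(n,u,v,z):
    c=ctrl.calibration(n); R,t=c["R"],c["t"]
    d=R.T@np.linalg.solve(c["mtx"],[u,v,1.]); o=-R.T@t
    return o+d*(z-o[2])/d[2]
def proj(n,X):
    c=ctrl.calibration(n); p=c["mtx"]@(c["R"]@np.asarray(X,float)+c["t"]); return p[:2]/p[2]
E
python3 - <<'E'
import cv2,numpy as np
a=cv2.imread("pics/top0.png")[160:285,225:385]; b=cv2.imread("pics/side0.png")[160:320,215:375]
cv2.imwrite("pics/c1.png",cv2.resize(a,None,fx=5,fy=4.8*1.0,interpolation=cv2.INTER_CUBIC))
cv2.imwrite("pics/c2.png",cv2.resize(b,None,fx=3.7,fy=3.7,interpolation=cv2.INTER_CUBIC))
E
```

```text
(no output)
```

View pics/c1.png

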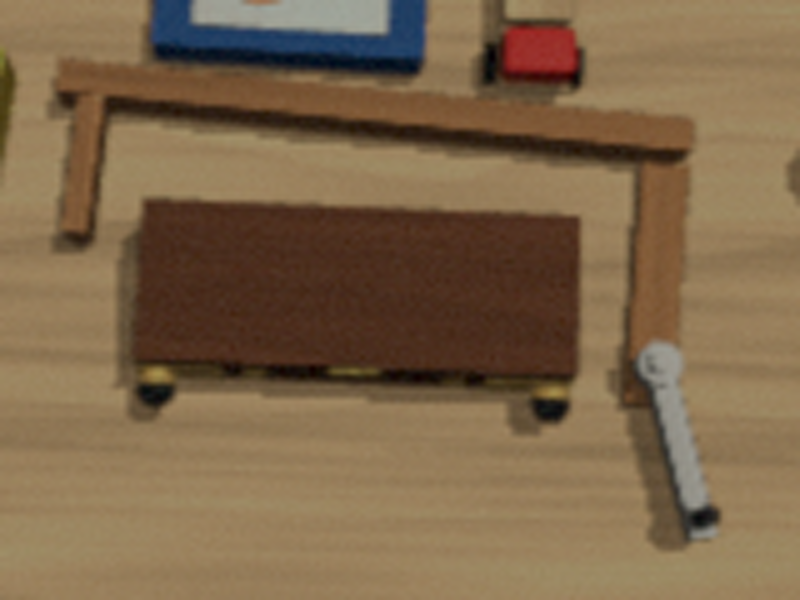

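View pics/c2.png

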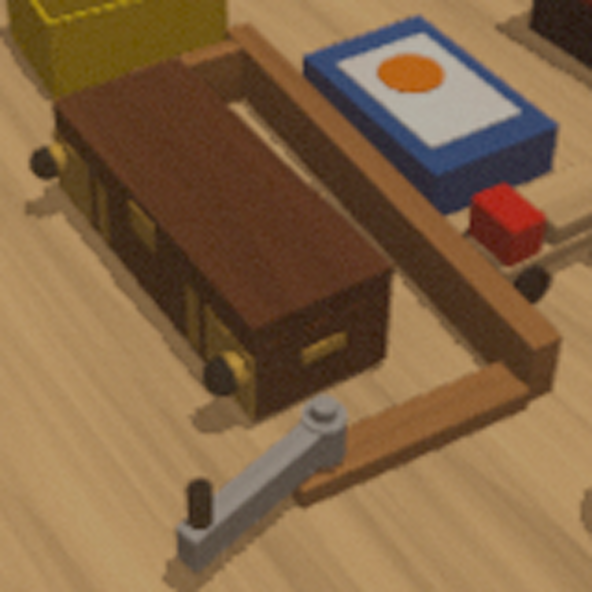

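The crops show the rail's top band from c1 (60,60-95) to (690,118-152), the chest top with corners (145,200), (580,215), (577,375) and (137,362), balls at (155,388) and (550,405), pivot at (660,362) and pin at (706,515). I'll fit the edges subpixel.

```bash
cat >>h.py <<'E'
def edge(img,p,q,sign,half=4,n=60):
    """subpixel edge line between pixel p,q; sign +1: brighter along the normal (-dy,dx)... returns fitted 2 points"""
    g=cv2.GaussianBlur(img,(0,0),.7).astype(np.float32).sum(2)
    p,q=np.array(p,float),np.array(q,float); d=(q-p)/np.linalg.norm(q-p); m=np.array([-d[1],d[0]])
    s=np.arange(-half,half+.01,.25); T=np.linspace(0,np.linalg.norm(q-p),n)
    P=p+T[:,None,None]*d+s[None,:,None]*m
    val=cv2.remap(g,P[...,0].astype(np.float32),P[...,1].astype(np.float32),cv2.INTER_LINEAR)
    gr=np.clip(sign*np.gradient(val,axis=1),0,None); k=gr.argmax(1); off=s[k]
    c=np.polyfit(T,off,1)
    for _ in range(4):
        r=off-np.polyval(c,T); ok=abs(r)<max(.3,1.5*np.median(abs(r))); c=np.polyfit(T[ok],off[ok],1)
    res=np.std(off[ok]-np.polyval(c,T[ok]))
    return [p+T[i]*d+np.polyval(c,T[i])*m for i in(0,-1)],res,ok.sum()
def grab(n):
    return np.mean([ctrl.get_image(n).astype(float) for _ in range(1)],0)
E
python3 - <<'E'
from h import *
im=cv2.imread("pics/top0.png")
f=lambda x,y:(225+x/5-.4,160+y/4.8-.4)
def show(nm,a,b,sg,z,n='top',im=im,f=f):
    (A,B),r,k=edge(im,f(*a),f(*b),sg); X,Y=ray(n,*A,z),ray(n,*B,z); d=Y-X
    print(nm,A.round(1),B.round(1),'res%.2f %d'%(r,k),X.round(1),Y.round(1),'ang',np.round(np.degrees(np.arctan2(d[1],d[0])),2))
show('rail far',(180,68),(680,118),1,50)
show('rail near',(115,103),(620,148),-1,50)
show('cheek inner',(100,120),(88,220),-1,50); show('cheek inner+',(100,120),(88,220),1,50)
show('brk inner-',(638,180),(630,330),1,18);show('brk inner+',(638,180),(630,330),-1,18)
show('brk outer',(688,180),(682,340),-1,18)
show('chest far',(160,201),(570,216),-1,87)
show('chest near',(150,362),(565,377),1,87)
show('chest left',(145,210),(137,350),-1,87)
show('chest left+',(145,210),(137,350),1,87)
show('chest right',(580,225),(577,365),1,87);show('chest right-',(580,225),(577,365),-1,87)
for nm,p,z in(('ballL',(155,392),45),('ballR',(550,408),45),('piv',(660,362),54),('pin',(706,515),82),('rail left end',(60,95),50),('rail right end',(693,152),50)): print(nm,ray('top',*f(*p),z).round(1))
g=lambda x,y:(215+x/3.7-.4,160+y/3.7-.4)
for nm,p,z in(('ballL',(45,162),45),('ballR',(222,374),45),('piv',(323,408),60),('pin',(200,487),82),('railright near',(540,345),50),('chest topR near',(252,330),87),('chest topR far',(390,270),87),('chest topL near',(57,105),87)): print('side',nm,ray('side',*g(*p),z).round(1))
for nm,p,z in(('skit',(206,242),80),('jar',(404,188),100),('tub near',(205,220),75)):print(nm,ray('top',*p,z).round())
E
```

```text
rail far [260.8 172.3] [361.  180.1] res0.23 38 [698.6 138.   50. ] [ 681.5 -169.4   50. ] ang -93.19
rail near [247.7 179.5] [348.7 189.6] res0.16 44 [674.9 177.   50. ] [ 650.6 -131.5   50. ] ang -94.5
cheek inner [246.7 184.8] [243.6 205.6] res0.17 47 [658.  179.6  50. ] [593.3 186.3  50. ] ang 174.17
cheek inner+ [244.3 184.6] [241.5 205.4] res0.14 47 [658.7 186.9  50. ] [593.9 192.7  50. ] ang 174.88
brk inner- [351.5 197.1] [349.2 228.3] res0.27 50 [ 634.7 -144.6   18. ] [ 536.6 -137.2   18. ] ang 175.73
brk inner+ [353.8 197.2] [351.4 228.4] res0.15 39 [ 634.5 -151.8   18. ] [ 536.4 -143.9   18. ] ang 175.39
brk outer [362.7 197.1] [360.2 230.4] res0.16 40 [ 635.4 -179.4   18. ] [ 530.9 -170.9   18. ] ang 175.31
chest far [256.6 200.9] [338.6 204.3] res0.21 42 [601.  145.2  87. ] [596.6 -96.6  87. ] ang -91.05
chest near [254.5 237.6] [337.5 241.1] res0.32 42 [492.1 147.5  87. ] [487.8 -93.5  87. ] ang -91.02
chest left [256.9 203.5] [256.2 232.7] res0.30 41 [593.1 144.2  87. ] [506.4 143.1  87. ] ang -179.25
chest left+ [252.3 203.3] [247.5 232.3] res0.57 42 [593.6 157.8  87. ] [507.2 168.4  87. ] ang 172.98
chest right [344.1 206.5] [343.7 235.7] res0.37 35 [ 590.4 -112.7   87. ] [ 503.8 -111.5   87. ] ang 179.24
chest right- [340.6 206.5] [340.6 235.7] res0.13 59 [ 590.3 -102.4   87. ] [ 503.8 -102.4   87. ] ang -179.99
ballL [486.6 146.5  45. ]
ballR [482.2 -89.6  45. ]
piv [ 511.4 -154.1   54. ]
pin [ 415.6 -175.8   82. ]
rail left end [674.3 211.   50. ]
rail right end [ 646.6 -175.8   50. ]
side ballL [490.  145.5  45. ]
side ballR [486.4 -89.9  45. ]
side piv [ 512.5 -154.4   60. ]
side pin [ 417.5 -179.2   82. ]
side railright near [ 653.6 -177.3   50. ]
side chest topR near [ 498.2 -104.2   87. ]
side chest topR far [ 593.3 -107.4   87. ]
side chest topL near [504.5 147.3  87. ]
skit [477. 289.  80.]
jar [ 648. -288.  100.]
tub near [542. 296.  75.]
```

Request:
carry_out:
  deltas: [0, 0, -9.2, 0, 0, 0, 1, 0, 0, 0, -0.0326, -0.0457, 0, 1, 0, 0, 0, -0.0326, -0.0457, 0, 1, 0, 0, 0, -0.0326, -0.0457, 0, 1, 0, 0, 0, -0.0326, -0.0457, 0, 1, 0, 0, 0, -0.0326, -0.0457, 0, 1, 0, 0, 0, -0.0326, -0.0457, 0, 1, 0, 0, 0, -0.0326, -0.0457, 0, 1, 0, 0, 0, -0.0326, -0.0457, 0, 1, 0, 0, 0, -0.0326, -0.0457, 0, 1, 0, 0, 0, -0.0326, -0.0457, 0, 1, 0, 0, 0, 0, 0, 0.03, 1]

```text
clock: 1.6
eef_pos: [447.0, 146.1, 202.4]
tool_rot: [3.141, 0.006, 3.054]
force: [-0.5, 1.1, -0.9]
width: 0.0
gripper_force: 0.0
```

Request:
carry_out:
  deltas: [0, 0, 0, 0, 0, 0.055, 1, 0, 0, 0, 0, 0, 0.055, 1, 0, 0, 0, 0, 0, 0.055, 1, 0, 0, 0, 0, 0, 0.002, 1, 0, 0, 0, 0, 0, 0, 1]

```text
clock: 2.22
eef_pos: [443.6, 150.7, 35.4]
tool_rot: [3.141, 0.001, 3.063]
force: [0.6, 0.1, 1.3]
width: -0.1
gripper_force: 0.0
```

```bash
cat >>h.py <<'E'
O=np.array([663.,19.]); B=np.radians(-4.5); EX=np.array([np.cos(B),np.sin(B)]); EY=np.array([-np.sin(B),np.cos(B)])
def bay(X): r=np.asarray(X)[:2]-O; return np.array([r@EX,r@EY])
def st():
    s=ctrl.read_state(); f=s["force"]
    print("t",round(s["clock"],2),"bay",bay(s["eef_pos"]).round(1),"z",round(s["eef_pos"][2],1),"rot",s["tool_rot"].round(3),"F",f.round(1),"Fbx",round(f[:2]@EX,1))
E
python3 -c "
from h import *
st()
im=np.ascontiguousarray(ctrl.get_image('side')[:,:,::-1]); cv2.imwrite('pics/s1.png',cv2.resize(im[120:320,150:420],None,fx=2.9,fy=2.9,interpolation=cv2.INTER_CUBIC))"
```

```text
t 2.23 bay [-229.   114.1] z 35.4 rot [3.141e+00 1.000e-03 3.063e+00] F [0.6 0.1 1.3] Fbx 0.6
```

View pics/s1.png

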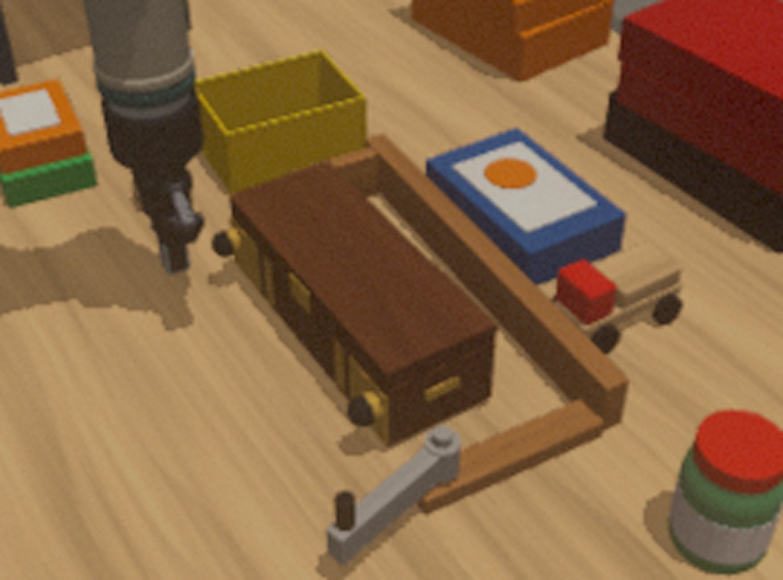

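The shut fingers stand at about (175,265), just short of the left ball at (227,241), with everything else undisturbed. I'll approach until contact.

Request:
carry_out:
  deltas: [0, 0, 0, -0.005, 0, 0.003, 1, 0, 0, 0, -0.005, 0, 0, 1, 0, 0, 0, -0.005, 0, 0, 1, 0, 0, 0, -0.0015, 0, 0, 1, 0, 0, 0, -0.0015, 0, 0, 1, 0, 0, 0, -0.0015, 0, 0, 1, 0, 0, 0, 0, 0, 0, 1]

```text
clock: 3.15
eef_pos: [462.4, 148.9, 31.2]
tool_rot: [-3.142, -0.0, 3.063]
force: [-0.8, 0.0, -0.4]
width: -0.1
gripper_force: 0.0
```

```bash
python3 -c "from h import *
st()"
```

```text
t 3.15 bay [-210.1  113.8] z 31.2 rot [-3.142 -0.     3.063] F [-0.8  0.  -0.4] Fbx -0.8
```

Request:
carry_out:
  deltas: [0, 0, 0, -0.001, 0, 0, 1, 0, 0, 0, -0.001, 0, 0, 1, 0, 0, 0, -0.001, 0, 0, 1, 0, 0, 0, 0, 0, 0, 1]

```text
clock: 3.65
eef_pos: [465.5, 148.7, 31.3]
tool_rot: [3.142, 0.0, 3.063]
force: [0.6, -0.4, 0.8]
width: 0.0
gripper_force: 0.0
```

Request:
carry_out:
  deltas: [0, 0, 0, -0.001, 0, 0, 1, 0, 0, 0, -0.001, 0, 0, 1, 0, 0, 0, -0.001, 0, 0, 1, 0, 0, 0, -0.001, 0, 0, 1]

```text
clock: 4.15
eef_pos: [467.7, 148.2, 31.0]
tool_rot: [-3.141, -0.003, 3.064]
force: [-5.1, 0.3, -0.6]
width: 0.4
gripper_force: 2.2
```

Request:
carry_out:
  deltas: [0, 0, 0, -0.001, 0, 0, 1, 0, 0, 0, 0, 0, 0, 1]

```text
clock: 4.4
eef_pos: [467.7, 148.0, 30.8]
tool_rot: [-3.14, -0.005, 3.064]
force: [-5.6, 0.9, 0.1]
width: 0.2
gripper_force: 2.8
```

Request:
carry_out:
  deltas: [0, 0, 0, -0.001, 0, 0, 1, 0, 0, 0, 0, 0, 0, 1]

```text
clock: 4.65
eef_pos: [467.7, 147.8, 30.6]
tool_rot: [-3.14, -0.007, 3.064]
force: [-7.0, -0.5, 0.0]
width: -0.1
gripper_force: 3.5
```

Request:
carry_out:
  deltas: [0, 0, 0, -0.001, 0, 0, 1, 0, 0, 0, 0, 0, 0, 1]

```text
clock: 4.9
eef_pos: [467.8, 147.6, 30.5]
tool_rot: [-3.139, -0.009, 3.064]
force: [-8.4, -0.0, 0.4]
width: -0.3
gripper_force: 4.2
```

Request:
carry_out:
  deltas: [0, 0, 0, -0.0015, 0, 0, 1, 0, 0, 0, -0.0015, 0, 0, 1, 0, 0, 0, 0, 0, 0, 1]

```text
clock: 5.28
eef_pos: [467.8, 147.1, 30.0]
tool_rot: [-3.137, -0.014, 3.065]
force: [-12.3, 0.1, 1.2]
width: -0.2
gripper_force: 6.1
```

Request:
carry_out:
  deltas: [0, 0, 0, -0.0015, 0, 0, 1, 0, 0, 0, 0, 0, 0, 1]

```text
clock: 5.52
eef_pos: [469.5, 147.1, 30.0]
tool_rot: [-3.138, -0.014, 3.065]
force: [-11.2, 1.2, 0.8]
width: -0.2
gripper_force: 5.9
```

Request:
carry_out:
  deltas: [0, 0, 0, -0.001, 0, 0, 1, 0, 0, 0, -0.001, 0, 0, 1]

```text
clock: 5.78
eef_pos: [471.1, 147.0, 29.9]
tool_rot: [-3.137, -0.014, 3.065]
force: [-12.3, 1.1, -0.2]
width: 0.1
gripper_force: 6.2
```

Request:
carry_out:
  deltas: [0, 0, 0, -0.0015, 0.0004, 0, 1, 0, 0, 0, -0.0015, 0.0004, 0, 1, 0, 0, 0, -0.0015, 0.0004, 0, 1, 0, 0, 0, -0.0015, 0.0005, 0, 1, 0, 0, 0, -0.0015, 0.0005, 0, 1, 0, 0, 0, -0.0015, 0.0005, 0, 1]

```text
clock: 6.52
eef_pos: [480.4, 148.8, 29.9]
tool_rot: [-3.137, -0.014, 3.065]
force: [-12.4, 1.2, 0.2]
width: -0.2
gripper_force: 6.1
```

Request:
carry_out:
  deltas: [0, 0, 0, -0.002, 0.0006, 0, 1, 0, 0, 0, -0.002, 0.0006, 0, 1, 0, 0, 0, -0.002, 0.0006, 0, 1, 0, 0, 0, -0.002, 0.0006, 0, 1, 0, 0, 0, -0.002, 0.0006, 0, 1]

```text
clock: 7.15
eef_pos: [490.9, 151.0, 29.9]
tool_rot: [-3.137, -0.014, 3.065]
force: [-12.3, 0.5, 0.8]
width: 0.0
gripper_force: 6.0
```

Request:
carry_out:
  deltas: [0, 0, 0, -0.002, 0.0006, 0, 1, 0, 0, 0, -0.002, 0.0006, 0, 1, 0, 0, 0, -0.002, 0.0006, 0, 1, 0, 0, 0, -0.002, 0.0006, 0, 1, 0, 0, 0, -0.002, 0.0006, 0, 1, 0, 0, 0, -0.002, 0.0006, 0, 1, 0, 0, 0, 0.015, 0, 0, 1, 0, 0, 0, 0.03, 0, 0, 1, 0, 0, 0, 0.03, -0.03, 0, 1, 0, 0, 0, 0, -0.05, 0, 1]

```text
clock: 8.4
eef_pos: [429.8, 93.8, 33.1]
tool_rot: [-3.138, -0.007, 3.067]
force: [1.4, -1.1, -0.4]
width: -0.2
gripper_force: 0.0
```

```bash
cat >>h.py <<'E'
def chest():
    """chest in bay frame from the top view: far top edge (z=87) and the end points of the dark lid"""
    im=np.ascontiguousarray(ctrl.get_image("top")[:,:,::-1])
    hsv=cv2.cvtColor(im,cv2.COLOR_BGR2HSV); b,g,r=cv2.split(im.astype(int))
    m=((r<105)&(r>b+12)&(r>g+8)).astype(np.uint8)*255
    m[:160]=0; m[290:]=0; m[:,:225]=0; m[:,385:]=0
    m=cv2.morphologyEx(m,cv2.MORPH_OPEN,np.ones((9,9),np.uint8))
    c=max(cv2.findContours(m,cv2.RETR_EXTERNAL,cv2.CHAIN_APPROX_NONE)[0],key=cv2.contourArea)
    box=cv2.boxPoints(cv2.minAreaRect(c)); o=box[np.argsort(box[:,1])][:2]; o=o[np.argsort(o[:,0])]
    d=o[1]-o[0]
    (A,Bq),res,k=edge(im,o[0]+.06*d,o[1]-.06*d,-1)
    P,Q=[bay(ray("top",*p,87)) for p in(A,Bq)]
    phi=np.arctan2(-(P-Q)[0],(P-Q)[1])
    l=bay(ray("top",*o[0],87)); r_=bay(ray("top",*o[1],87)); w=np.linalg.norm(l-r_)
    cy=(l+r_)[1]/2; xm=np.interp(0,[0,1],[0,1])
    e=np.array([np.cos(phi),np.sin(phi)]); n=np.array([-np.sin(phi),np.cos(phi)])
    mid=(l+r_)/2; mid=mid+e*((P-mid)@e); cen=mid-50*e
    print("phi",np.degrees(phi).round(2),"res%.2f %d w%.0f"%(res,k,w),"centre",cen.round(1),
      "farL",(cen+50*e+130*n).round(1),"farR",(cen+50*e-130*n).round(1),"pushL",(cen-75*e+118*n).round(1),"pushR",(cen-75*e-118*n).round(1))
    return im
E
python3 -c "
from h import *
st(); chest()"
```

```text
t 8.4 bay [-238.3   56.3] z 33.1 rot [-3.138 -0.007  3.067] F [ 1.4 -1.1 -0.4] Fbx 1.4
phi -5.15 res0.12 48 w265 centre [-96.9   2.1] farL [-35.4 127.1] farR [ -58.8 -131.8] pushL [-161.   126.4] pushR [-182.2 -108.6]
```

Request:
carry_out:
  deltas: [0, 0, 0, 0, -0.055, 0, 1, 0, 0, 0, 0, -0.055, 0, 1, 0, 0, 0, 0, -0.055, 0, 1, 0, 0, 0, -0.02, 0, 0, 1, 0, 0, 0, -0.012, 0, 0, 1, 0, 0, 0, 0, 0, 0, 1]

```text
clock: 9.2
eef_pos: [452.2, -72.9, 33.3]
tool_rot: [-3.139, -0.004, 3.064]
force: [-0.8, 0.1, 0.1]
width: 0.1
gripper_force: 0.0
```

```bash
python3 -c "from h import *
st()"
```

```text
t 9.2 bay [-202.9 -108.2] z 33.3 rot [-3.139 -0.004  3.064] F [-0.8  0.1  0.1] Fbx -0.8
```

Request:
carry_out:
  deltas: [0, 0, 0, -0.004, 0, 0.002, 1, 0, 0, 0, -0.004, -0.001, 0, 1, 0, 0, 0, -0.002, -0.001, 0, 1, 0, 0, 0, -0.0015, 0, 0, 1, 0, 0, 0, -0.0015, 0, 0, 1, 0, 0, 0, -0.0015, 0, 0, 1, 0, 0, 0, -0.0015, 0, 0, 1, 0, 0, 0, -0.001, 0, 0, 1]

```text
clock: 10.2
eef_pos: [463.7, -77.5, 30.5]
tool_rot: [-3.137, -0.013, 3.063]
force: [-7.8, 0.9, 0.7]
width: 0.2
gripper_force: 3.7
```

Request:
carry_out:
  deltas: [0, 0, 0, -0.001, 0, 0, 1, 0, 0, 0, -0.001, 0, 0, 1, 0, 0, 0, -0.001, 0, 0, 1]

```text
clock: 10.58
eef_pos: [463.7, -78.0, 30.0]
tool_rot: [-3.135, -0.018, 3.063]
force: [-11.4, 0.3, -0.0]
width: 0.6
gripper_force: 5.8
```

Request:
carry_out:
  deltas: [0, 0, 0, -0.001, 0, 0, 1, 0, 0, 0, -0.001, 0, 0, 1, 0, 0, 0, -0.001, 0, 0, 1]

```text
clock: 10.95
eef_pos: [465.1, -78.6, 29.6]
tool_rot: [-3.134, -0.021, 3.062]
force: [-12.3, 0.2, 0.3]
width: -0.1
gripper_force: 6.3
```

Request:
carry_out:
  deltas: [0, 0, 0, -0.0015, -0.0004, 0, 1, 0, 0, 0, -0.0015, -0.0005, 0, 1, 0, 0, 0, -0.0015, -0.0005, 0, 1, 0, 0, 0, -0.002, -0.0006, 0, 1]

```text
clock: 11.45
eef_pos: [471.5, -81.0, 29.6]
tool_rot: [-3.135, -0.021, 3.062]
force: [-12.4, 1.1, 0.5]
width: -0.1
gripper_force: 6.4
```

Request:
carry_out:
  deltas: [0, 0, 0, -0.0022, -0.0006, 0, 1, 0, 0, 0, -0.0022, -0.0006, 0, 1, 0, 0, 0, -0.0022, -0.0006, 0, 1, 0, 0, 0, -0.0022, -0.0006, 0, 1, 0, 0, 0, -0.0022, -0.0006, 0, 1, 0, 0, 0, -0.0022, -0.0006, 0, 1, 0, 0, 0, -0.0022, -0.0006, 0, 1, 0, 0, 0, -0.0022, -0.0006, 0, 1, 0, 0, 0, -0.0022, -0.0006, 0, 1, 0, 0, 0, -0.0022, -0.0006, 0, 1]

```text
clock: 12.7
eef_pos: [493.4, -88.5, 29.3]
tool_rot: [-3.135, -0.02, 3.063]
force: [-12.6, 0.4, 0.4]
width: 0.2
gripper_force: 6.2
```

```bash
python3 -c "
from h import *
st(); chest()"
```

```text
t 12.7 bay [-160.7 -120.5] z 29.3 rot [-3.135 -0.02   3.063] F [-12.6   0.4   0.4] Fbx -12.6
phi 2.09 res0.22 43 w264 centre [-81.4   5. ] farL [-36.2 136.7] farR [ -26.7 -123.1] pushL [-160.7  120.1] pushR [-152.1 -115.7]
```

Request:
carry_out:
  deltas: [0, 0, 0, -0.0022, -0.0007, 0, 1, 0, 0, 0, -0.0022, -0.0007, 0, 1, 0, 0, 0, -0.0022, -0.0007, 0, 1, 0, 0, 0, -0.0022, -0.0007, 0, 1, 0, 0, 0, -0.0022, -0.0007, 0, 1, 0, 0, 0, -0.0022, -0.0007, 0, 1, 0, 0, 0, 0.015, 0, 0, 1, 0, 0, 0, 0.03, 0, 0, 1, 0, 0, 0, 0, 0.05, 0, 1, 0, 0, 0, 0, 0.06, 0, 1, 0, 0, 0, 0, 0.06, 0, 1, 0, 0, 0, 0, 0.055, 0, 1]

```text
clock: 14.25
eef_pos: [487.5, 137.6, 30.6]
tool_rot: [-3.14, -0.005, 3.064]
force: [-0.1, -0.3, -0.1]
width: 0.1
gripper_force: 0.0
```

```bash
python3 -c "
from h import *
chest(); st()"
```

```text
phi 8.42 res0.55 34 w252 centre [-69.8  -2.8] farL [-39.4 133.1] farR [  -1.3 -124.1] pushL [-161.3  102.9] pushR [-126.7 -130.5]
t 14.3 bay [-184.2  115.9] z 31.5 rot [ 3.132e+00 -1.000e-03  3.074e+00] F [1.6 8.8 0.3] Fbx 0.9
```

Request:
carry_out:
  deltas: [0, 0, 0, 0.01, 0, 0, 1, 0, 0, 0, 0, 0, 0, 1]

```text
clock: 14.55
eef_pos: [475.6, 134.2, 30.3]
tool_rot: [-3.136, -0.008, 3.063]
force: [0.8, -0.8, -0.6]
width: 0.0
gripper_force: 0.0
```

```bash
python3 -c "
from h import *
st(); im=chest(); cv2.imwrite('pics/t2.png',cv2.resize(im[160:285,225:385],None,fx=5,fy=4.8,interpolation=cv2.INTER_CUBIC))"
```

```text
t 14.55 bay [-195.9  100.1] z 30.3 rot [-3.136 -0.008  3.063] F [ 0.8 -0.8 -0.6] Fbx 0.8
phi 8.8 res0.90 38 w255 centre [-68.5  -4.5] farL [-39.  131.6] farR [   0.8 -125.3] pushL [-160.6  100.6] pushR [-124.6 -132.6]
```

View pics/t2.png

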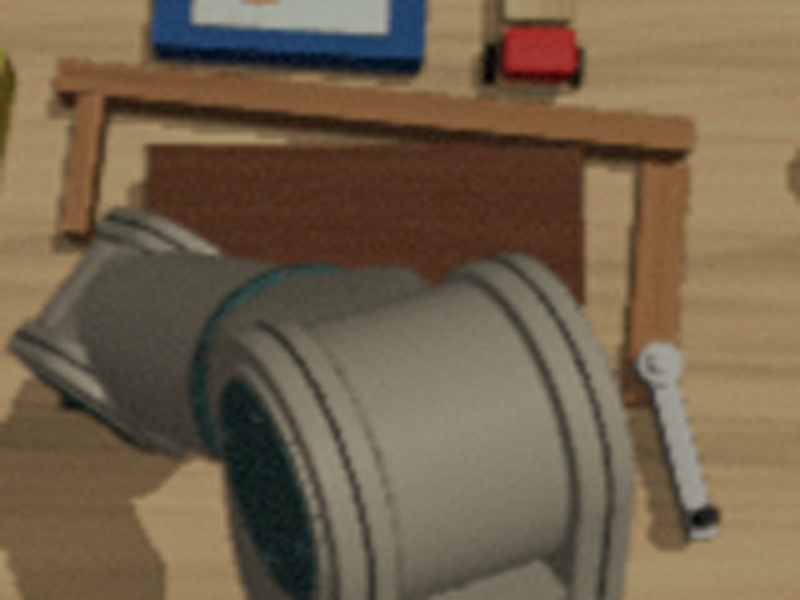

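The far lid edge runs in t2 from (148,147) to about (583,135). Its right part merges with the rail's dark face, so I'll fit only the left part and check against dead reckoning.

```bash
python3 -c "
from h import *
im=np.ascontiguousarray(ctrl.get_image('top')[:,:,::-1])
f=lambda x,y:(225+x/5-.4,160+y/4.8-.4)
for a,b in(((155,147),(300,144)),((155,147),(400,141)),((155,147),(480,139))):
    (A,C),r,k=edge(im,f(*a),f(*b),-1,half=2.5); P,Q=[bay(ray('top',*p,87)) for p in(A,C)]
    print(r,k,P.round(1),Q.round(1),np.degrees(np.arctan2((Q-P)[0],(P-Q)[1])).round(2))
for p in((148,147),(584,137)):print(bay(ray('top',*f(*p),87)).round(1))
# profile at right
g=im.astype(int).sum(2)
for x in(200,350,450,520,560): u=int(round(f(x,0)[0])); print(x,u,g[178:200,u])
"
```

```text
0.11754614252614685 55 [-37.5 128. ] [-28.6  42.5] 5.96
0.10901634944949289 35 [-37.5 128. ] [-22.4 -16.5] 6.0
0.39312105512179113 40 [-39.7 127.7] [ -7.  -62.6] 9.75
[-40.3 131.8]
[  -7.4 -124.8]
200 265 [268 266 266 248 113  96 123 212 280 328 409 376 212 152 147 170 163 151
 146 147 153 151]
350 295 [295 264 273 277 288 280 257 125  99 112 207 253 191 163 155 163 177 158
 153 169 160 156]
450 315 [367 357 307 269 268 276 285 288 258 127 105 107 157 162 154 167 174 173
 163 155 156 157]
520 329 [207 219 252 252 269 280 283 280 287 262 124  95 121 169 165 175 162 168
 170 155 162 164]
560 337 [277 275 399 381 301 273 273 279 279 289 268 132 128 165 176 172 175 170
 167 154 160 158]
```

Request:
carry_out:
  deltas: [0, 0, 0, -0.008, 0.005, 0, 1, 0, 0, 0, -0.008, 0.005, 0, 1, 0, 0, 0, -0.006, 0, 0, 1, 0, 0, 0, -0.0015, 0, 0, 1, 0, 0, 0, -0.0015, 0, 0, 1, 0, 0, 0, -0.0015, 0, 0, 1, 0, 0, 0, -0.0015, 0, 0, 1, 0, 0, 0, -0.0015, 0, 0, 1]

```text
clock: 15.65
eef_pos: [502.8, 142.7, 29.4]
tool_rot: [-3.135, -0.013, 3.064]
force: [-9.7, 1.1, 1.0]
width: -0.2
gripper_force: 4.7
```

```bash
python3 -c "from h import *
st()"
```

```text
t 15.65 bay [-169.5  110.8] z 29.4 rot [-3.135 -0.013  3.064] F [-9.7  1.1  1. ] Fbx -9.8
```

Request:
carry_out:
  deltas: [0, 0, 0, -0.001, 0, 0, 1, 0, 0, 0, -0.001, 0, 0, 1, 0, 0, 0, -0.0015, 0.0004, 0, 1, 0, 0, 0, -0.0015, 0.0005, 0, 1, 0, 0, 0, -0.002, 0.0006, 0, 1, 0, 0, 0, -0.002, 0.0006, 0, 1, 0, 0, 0, -0.002, 0.0006, 0, 1, 0, 0, 0, -0.002, 0.0006, 0, 1]

```text
clock: 16.65
eef_pos: [513.1, 144.7, 28.6]
tool_rot: [-3.134, -0.018, 3.065]
force: [-12.6, 0.6, -0.2]
width: 0.0
gripper_force: 6.3
```

Request:
carry_out:
  deltas: [0, 0, 0, -0.002, 0.0006, 0, 1, 0, 0, 0, -0.002, 0.0006, 0, 1, 0, 0, 0, -0.002, 0.0006, 0, 1, 0, 0, 0, -0.002, 0.0006, 0, 1, 0, 0, 0, -0.002, 0.0006, 0, 1, 0, 0, 0, -0.002, 0.0006, 0, 1]

```text
clock: 17.4
eef_pos: [525.4, 147.4, 28.5]
tool_rot: [-3.134, -0.018, 3.065]
force: [-12.6, 1.3, -0.0]
width: 0.3
gripper_force: 6.2
```

```bash
python3 -c "from h import *
st()"
```

```text
t 17.4 bay [-147.2  117.2] z 28.5 rot [-3.134 -0.018  3.065] F [-12.6   1.3  -0. ] Fbx -12.6
```

Request:
carry_out:
  deltas: [0, 0, 0, -0.002, 0.0006, 0, 1, 0, 0, 0, -0.002, 0.0006, 0, 1, 0, 0, 0, -0.002, 0.0006, 0, 1, 0, 0, 0, -0.002, 0.0006, 0, 1, 0, 0, 0, -0.002, 0.0006, 0, 1]

```text
clock: 18.02
eef_pos: [535.7, 149.6, 28.4]
tool_rot: [-3.134, -0.018, 3.065]
force: [-12.5, 0.4, 0.1]
width: 0.2
gripper_force: 6.0
```

Request:
carry_out:
  deltas: [0, 0, 0, 0.015, 0, 0, 1, 0, 0, 0, 0.03, 0, 0, 1, 0, 0, 0, 0, -0.05, 0, 1, 0, 0, 0, 0, -0.06, 0, 1, 0, 0, 0, 0, -0.06, 0, 1, 0, 0, 0, 0, -0.06, 0, 1, 0, 0, 0, 0, 0, 0, 1]

```text
clock: 18.9
eef_pos: [478.5, -82.7, 30.7]
tool_rot: [-3.134, -0.007, 3.052]
force: [0.3, -0.0, 0.1]
width: 0.3
gripper_force: 0.0
```

```bash
python3 -c "
from h import *
st(); im=chest(); cv2.imwrite('pics/t3.png',cv2.resize(im[160:285,225:385],None,fx=5,fy=4.8,interpolation=cv2.INTER_CUBIC))"
```

```text
t 18.9 bay [-175.9 -115.8] z 30.7 rot [-3.134 -0.007  3.052] F [ 0.3 -0.   0.1] Fbx 0.3
phi -1.53 res0.14 38 w263 centre [-58.    2.5] farL [ -4.5 131.2] farR [ -11.5 -128.7] pushL [-129.8  122.5] pushR [-136.1 -113.4]
```

View pics/t3.png

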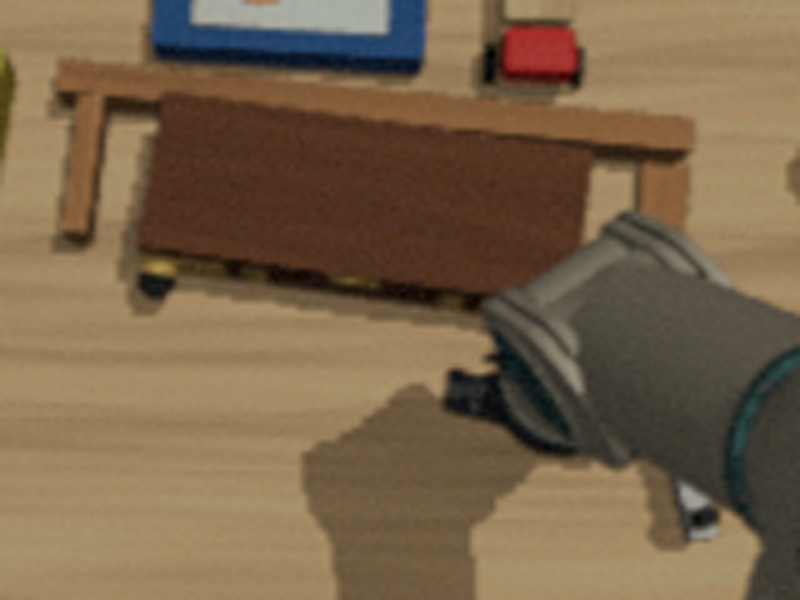

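The picture shows the chest's far lid edge from (163,93) to (592,150), nearly parallel to the rail (phi -1.5 deg) with the left end about 4 mm short and the right about 11 mm short. I'll push right next.

Request:
carry_out:
  deltas: [0, 0, 0, -0.01, 0, 0, 1, 0, 0, 0, -0.01, 0, 0, 1, 0, 0, 0, -0.006, 0, 0, 1, 0, 0, 0, -0.003, 0, 0, 1, 0, 0, 0, -0.0015, 0, 0, 1, 0, 0, 0, -0.0015, 0, 0, 1, 0, 0, 0, -0.0015, 0, 0, 1, 0, 0, 0, -0.0015, 0, 0, 1, 0, 0, 0, -0.0015, 0, 0, 1]

```text
clock: 20.08
eef_pos: [508.2, -78.8, 29.2]
tool_rot: [-3.135, -0.02, 3.063]
force: [-13.1, 0.8, 0.7]
width: 0.0
gripper_force: 6.3
```

```bash
python3 -c "from h import *
st()"
```

```text
t 20.07 bay [-146.6 -109.6] z 29.2 rot [-3.135 -0.02   3.063] F [-13.1   0.8   0.7] Fbx -13.1
```

Request:
carry_out:
  deltas: [0, 0, 0, -0.0015, -0.0005, 0, 1, 0, 0, 0, -0.0015, -0.0005, 0, 1, 0, 0, 0, -0.0015, -0.0005, 0, 1, 0, 0, 0, -0.0015, -0.0005, 0, 1]

```text
clock: 20.58
eef_pos: [514.3, -81.1, 29.1]
tool_rot: [-3.135, -0.02, 3.063]
force: [-12.4, 2.3, -0.3]
width: -0.1
gripper_force: 6.2
```

Request:
carry_out:
  deltas: [0, 0, 0, -0.0015, -0.0005, 0, 1, 0, 0, 0, -0.001, -0.0005, 0, 1]

```text
clock: 20.82
eef_pos: [517.0, -82.2, 29.2]
tool_rot: [-3.136, -0.02, 3.063]
force: [-11.4, 1.8, 0.4]
width: -0.1
gripper_force: 6.0
```

```bash
python3 -c "
from h import *
st(); chest()"
```

```text
t 20.82 bay [-137.7 -112.3] z 29.2 rot [-3.136 -0.02   3.063] F [-11.4   1.8   0.4] Fbx -11.5
phi 0.19 res0.18 42 w252 centre [-54.    6.1] farL [ -4.4 136.3] farR [  -3.5 -123.7] pushL [-129.4  123.9] pushR [-128.6 -112.1]
```

Request:
carry_out:
  deltas: [0, 0, 0, -0.001, 0, 0, 1, 0, 0, 0, -0.001, 0, 0, 1, 0, 0, 0, -0.001, 0, 0, 1]

```text
clock: 21.25
eef_pos: [519.7, -82.7, 29.1]
tool_rot: [-3.135, -0.02, 3.063]
force: [-11.1, 0.9, -0.1]
width: 0.1
gripper_force: 6.1
```

Request:
carry_out:
  deltas: [0, 0, 0, -0.001, 0, 0, 1, 0, 0, 0, 0, 0, 0, 1]

```text
clock: 21.5
eef_pos: [520.1, -82.5, 28.9]
tool_rot: [-3.135, -0.021, 3.063]
force: [-13.4, 1.2, 1.1]
width: -0.3
gripper_force: 6.6
```

```bash
python3 -c "
from h import *
st()"
```

```text
t 21.5 bay [-134.5 -112.4] z 28.9 rot [-3.135 -0.021  3.063] F [-13.4   1.2   1.1] Fbx -13.4
```

Request:
carry_out:
  deltas: [0, 0, 0, -0.001, 0, 0, 1, 0, 0, 0, 0, 0, 0, 1]

```text
clock: 21.75
eef_pos: [520.1, -82.6, 28.7]
tool_rot: [-3.135, -0.023, 3.063]
force: [-15.3, 2.0, 0.6]
width: -0.1
gripper_force: 7.4
```

```bash
python3 -c "
from h import *
st(); chest()"
```

```text
t 21.75 bay [-134.5 -112.5] z 28.7 rot [-3.135 -0.023  3.063] F [-15.3   2.    0.6] Fbx -15.4
phi 0.86 res0.16 40 w247 centre [-52.4   9.6] farL [ -4.3 140.3] farR [  -0.4 -119.7] pushL [-129.1  126.4] pushR [-125.6 -109.5]
```

Request:
carry_out:
  deltas: [0, 0, 0, 0.015, 0, 0, 1, 0, 0, 0, 0.025, 0, 0, 1, 0, 0, 0, 0, 0.055, 0, 1, 0, 0, 0, 0, 0.06, 0, 1, 0, 0, 0, 0, 0.06, 0, 1, 0, 0, 0, 0, 0.06, 0, 1, 0, 0, 0, 0, 0, 0, 1, 0, 0, 0, 0, 0, 0, 1]

```text
clock: 22.8
eef_pos: [507.9, 154.9, 30.2]
tool_rot: [-3.138, -0.006, 3.064]
force: [-0.8, -1.0, 0.8]
width: 0.0
gripper_force: 0.0
```

```bash
python3 -c "
from h import *
st(); chest()"
```

```text
t 22.8 bay [-165.2  123.3] z 30.2 rot [-3.138 -0.006  3.064] F [-0.8 -1.   0.8] Fbx -0.7
phi 0.78 res0.18 43 w260 centre [-52.5  -0.3] farL [ -4.2 130.4] farR [  -0.7 -129.6] pushL [-129.   116.7] pushR [-125.8 -119.3]
```

Request:
carry_out:
  deltas: [0, 0, 0, -0.01, -0.003, 0, 1, 0, 0, 0, -0.01, -0.002, 0, 1, 0, 0, 0, -0.004, 0, 0, 1, 0, 0, 0, -0.0015, 0, 0, 1, 0, 0, 0, -0.0015, 0, 0, 1, 0, 0, 0, -0.0015, 0, 0, 1, 0, 0, 0, -0.0015, 0, 0, 1, 0, 0, 0, -0.0015, 0, 0, 1, 0, 0, 0, -0.0015, 0, 0, 1]

```text
clock: 23.98
eef_pos: [535.7, 147.3, 29.0]
tool_rot: [-3.135, -0.014, 3.064]
force: [-10.2, 0.8, 0.6]
width: 0.0
gripper_force: 5.2
```

Request:
carry_out:
  deltas: [0, 0, 0, -0.001, 0, 0, 1, 0, 0, 0, -0.001, 0, 0, 1]

```text
clock: 24.22
eef_pos: [535.7, 147.0, 28.5]
tool_rot: [-3.134, -0.017, 3.065]
force: [-12.1, 0.8, 0.6]
width: 0.1
gripper_force: 6.5
```

```bash
python3 -c "
from h import *
st()"
```

```text
t 24.23 bay [-136.9  117.6] z 28.5 rot [-3.134 -0.017  3.065] F [-12.1   0.8   0.6] Fbx -12.1
```

Request:
carry_out:
  deltas: [0, 0, 0, -0.001, 0, 0, 1, 0, 0, 0, -0.001, 0, 0, 1]

```text
clock: 24.48
eef_pos: [537.5, 147.0, 28.4]
tool_rot: [-3.134, -0.018, 3.065]
force: [-11.6, 1.1, -0.0]
width: 0.1
gripper_force: 6.1
```

Request:
carry_out:
  deltas: [0, 0, 0, -0.001, 0, 0, 1, 0, 0, 0, -0.001, 0, 0, 1]

```text
clock: 24.72
eef_pos: [538.0, 146.6, 28.1]
tool_rot: [-3.133, -0.02, 3.065]
force: [-15.6, 1.8, 1.1]
width: -0.2
gripper_force: 7.9
```

Request:
carry_out:
  deltas: [0, 0, 0, -0.001, 0, 0, 1, 0, 0, 0, 0, 0, 0, 1]

```text
clock: 24.98
eef_pos: [538.0, 146.4, 27.8]
tool_rot: [-3.133, -0.022, 3.065]
force: [-16.9, 2.4, 0.2]
width: -0.3
gripper_force: 8.2
```

Request:
carry_out:
  deltas: [0, 0, 0, 0.015, 0, 0, 1, 0, 0, 0, 0.03, 0, 0, 1, 0, 0, 0, 0.04, 0, -0.04, 1, 0, 0, 0, 0.04, 0, -0.05, 1, 0, 0, 0, 0, -0.05, -0.03, 1, 0, 0, 0, 0, 0, 0, 1]

```text
clock: 25.72
eef_pos: [421.6, 103.2, 151.5]
tool_rot: [-3.136, -0.002, 3.057]
force: [0.9, 0.4, 0.2]
width: -0.0
gripper_force: 0.0
```

```bash
python3 -c "
from h import *
st(); im=chest(); cv2.imwrite('pics/t4.png',cv2.resize(im[160:285,225:385],None,fx=5,fy=4.8,interpolation=cv2.INTER_CUBIC))"
```

```text
t 25.73 bay [-247.3   65. ] z 151.5 rot [-3.136e+00 -2.000e-03  3.057e+00] F [0.9 0.4 0.2] Fbx 0.9
phi 0.16 res0.22 46 w263 centre [-51.4   0.8] farL [ -1.7 131. ] farR [  -1. -129.] pushL [-126.7  118.6] pushR [-126.  -117.4]
```

View pics/t4.png

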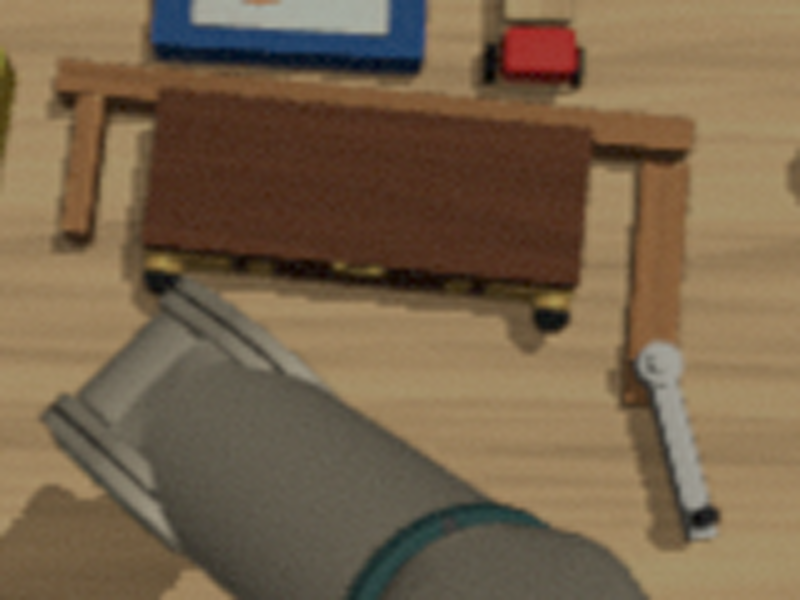

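Both ends measure within 1.7 mm of the rail (t4: far lid edge (163,88) to (592,127), parallel to it), and both pushes stopped hard at the same TCP bay x of -134.5. Now the keeper, which is still outward at -0.32 rad with its pin at (706,515).

Request:
carry_out:
  deltas: [0, 0, 0, -0.016, -0.05, 0, 1, 0, 0, 0, 0, -0.053, 0, 1, 0, 0, 0, 0, -0.053, 0, 1, 0, 0, 0, 0, -0.053, 0, 1, 0, 0, 0, 0, -0.053, 0, 1, 0, 0, 0, 0, -0.053, 0, 1, 0, 0, 0, 0, 0, 0, 1, 0, 0, 0, 0, 0, 0.045, 1, 0, 0, 0, 0, 0, 0.043, 1, 0, 0, 0, 0, 0, 0, 1]

```text
clock: 27.02
eef_pos: [410.1, -205.7, 60.4]
tool_rot: [-3.141, -0.012, 3.067]
force: [0.9, 1.1, 1.0]
width: -0.1
gripper_force: 0.0
```

```bash
python3 -c "
from h import *
st()
for a in (-.32,-.1,.1,.3,.5,.7,.9,1.1,1.3,1.5,1.571): print(a,np.round([-138-98*np.cos(a),-185+98*np.sin(a)],1))"
```

```text
t 27.02 bay [-234.5 -243.9] z 60.4 rot [-3.141 -0.012  3.067] F [0.9 1.1 1. ] Fbx 0.8
-0.32 [-231.  -215.8]
-0.1 [-235.5 -194.8]
0.1 [-235.5 -175.2]
0.3 [-231.6 -156. ]
0.5 [-224. -138.]
0.7 [-213.  -121.9]
0.9 [-198.9 -108.2]
1.1 [-182.5  -97.7]
1.3 [-164.2  -90.6]
1.5 [-144.9  -87.2]
1.571 [-138.  -87.]
```

Request:
carry_out:
  deltas: [0, 0, 0, 0, 0.014, -0.002, 1, 0, 0, 0, 0, 0.014, 0, 1, 0, 0, 0, 0, 0.01, 0, 1, 0, 0, 0, 0, 0.01, 0, 1, 0, 0, 0, -0.002, 0.01, 0, 1, 0, 0, 0, -0.003, 0.01, 0, 1, 0, 0, 0, -0.004, 0.009, 0, 1, 0, 0, 0, -0.005, 0.009, 0, 1, 0, 0, 0, -0.005, 0.008, 0, 1, 0, 0, 0, -0.004, 0.007, 0, 1, 0, 0, 0, 0, 0, 0, 1]

```text
clock: 28.4
eef_pos: [443.3, -108.3, 64.2]
tool_rot: [-3.14, -0.004, 3.064]
force: [-0.4, -0.1, 0.5]
width: -0.0
gripper_force: 0.0
```

```bash
python3 -c "
from h import *
st()
im=np.ascontiguousarray(ctrl.get_image('side')[:,:,::-1]); cv2.imwrite('pics/s5.png',cv2.resize(im[150:330,200:440],None,fx=3.2,fy=3.2,interpolation=cv2.INTER_CUBIC))"
```

```text
t 28.4 bay [-209.  -144.1] z 64.2 rot [-3.14  -0.004  3.064] F [-0.4 -0.1  0.5] Fbx -0.4
```

View pics/s5.png

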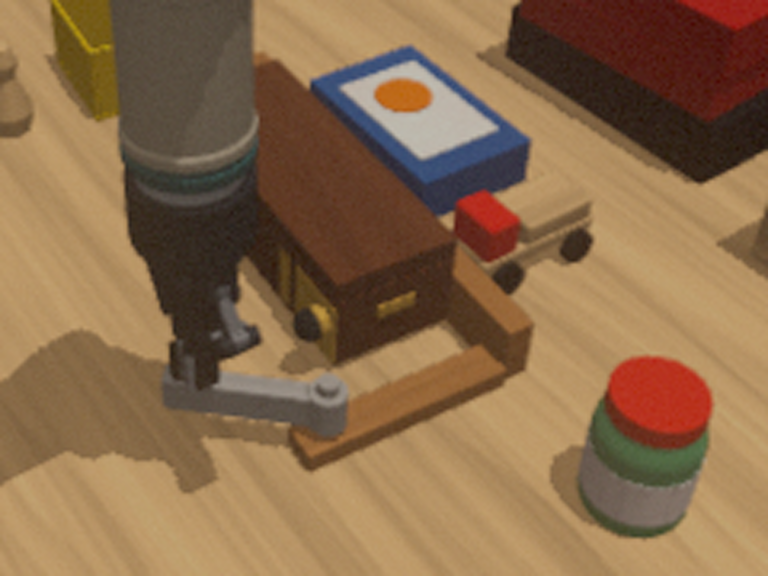

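The side picture shows the bar swung to about 40 degrees, from its pivot (328,390) to its end (170,385), with the pin behind the fingers at (183,358). The chest is still home. I'll step round to push the pin from behind.

Request:
carry_out:
  deltas: [0, 0, 0, 0, -0.012, 0, 1, 0, 0, 0, 0.036, 0, 0, 1, 0, 0, 0, 0, 0, 0, 1, 0, 0, 0, 0, 0.036, 0, 1, 0, 0, 0, 0, 0, 0, 1]

```text
clock: 29.08
eef_pos: [409.6, -80.7, 64.6]
tool_rot: [-3.14, -0.004, 3.067]
force: [0.4, 0.4, 0.2]
width: -0.2
gripper_force: 0.0
```

```bash
python3 -c "
from h import *
st()
f=lambda x,y:(200+x/3.2-.4,150+y/3.2-.4)
for n,p,z in(('pintop',(182,348),82),('barend',(168,378),54),('piv',(328,385),60)):print(n,bay(ray('side',*f(*p),z)).round(1))"
```

```text
t 29.07 bay [-244.8 -119.3] z 64.6 rot [-3.14  -0.004  3.067] F [0.4 0.4 0.2] Fbx 0.4
pintop [-212.6 -129.5]
barend [-222.  -124.9]
piv [-136.1 -185. ]
```

Request:
carry_out:
  deltas: [0, 0, 0, -0.013, -0.003, 0, 1, 0, 0, 0, -0.008, 0.006, 0, 1, 0, 0, 0, -0.009, 0.008, 0, 1, 0, 0, 0, -0.009, 0.0055, 0, 1, 0, 0, 0, -0.008, 0.0045, 0, 1, 0, 0, 0, -0.009, 0.0035, 0, 1, 0, 0, 0, -0.009, 0.003, 0, 1, 0, 0, 0, -0.009, 0.0025, 0, 1, 0, 0, 0, -0.008, 0.002, 0, 1, 0, 0, 0, -0.006, 0, 0, 1, 0, 0, 0, 0, 0, 0, 1]

```text
clock: 30.45
eef_pos: [499.6, -58.3, 63.8]
tool_rot: [-3.138, -0.004, 3.062]
force: [-0.0, -0.3, -0.8]
width: 0.1
gripper_force: 0.0
```

Request:
carry_out:
  deltas: [0, 0, 0, -0.002, 0, 0, 1, 0, 0, 0, -0.002, 0, 0, 1, 0, 0, 0, 0, 0, 0, 1]

```text
clock: 30.82
eef_pos: [501.6, -58.4, 63.6]
tool_rot: [-3.137, -0.007, 3.063]
force: [-2.8, 0.0, 2.8]
width: -0.0
gripper_force: 1.7
```

```bash
python3 -c "from h import *
st()"
```

```text
t 30.82 bay [-154.9  -89.8] z 63.6 rot [-3.137 -0.007  3.063] F [-2.8  0.   2.8] Fbx -2.8
```

Request:
carry_out:
  deltas: [0, 0, 0, -0.002, 0, 0, 1, 0, 0, 0, -0.001, 0, 0, 1, 0, 0, 0, 0, 0, 0, 1]

```text
clock: 31.2
eef_pos: [501.7, -58.3, 63.3]
tool_rot: [-3.137, -0.013, 3.063]
force: [-8.7, 1.1, 7.0]
width: 0.1
gripper_force: 4.5
```

Request:
carry_out:
  deltas: [0, 0, 0, -0.0015, 0, 0, 1, 0, 0, 0, -0.001, 0, 0, 1, 0, 0, 0, 0, 0, 0, 1]

```text
clock: 31.58
eef_pos: [501.8, -58.3, 63.1]
tool_rot: [-3.136, -0.017, 3.064]
force: [-13.6, 2.6, 10.7]
width: 0.1
gripper_force: 6.8
```

Request:
carry_out:
  deltas: [0, 0, 0, 0.015, 0, 0, 1, 0, 0, 0, 0.03, 0, 0, 1, 0, 0, 0, 0.03, 0, -0.05, 1, 0, 0, 0, 0, 0.06, -0.05, 1, 0, 0, 0, 0, 0.06, -0.05, 1, 0, 0, 0, 0, 0.06, 0, 1, 0, 0, 0, 0, 0.06, 0, 1, 0, 0, 0, 0, 0, 0, 1, 0, 0, 0, 0, 0, 0, 1]

```text
clock: 32.7
eef_pos: [451.1, 163.0, 193.3]
tool_rot: [-3.138, -0.006, 3.064]
force: [0.1, 0.0, -0.6]
width: -0.0
gripper_force: 0.0
```

```bash
python3 -c "
from h import *
st(); im=chest()
a=cv2.resize(im[160:285,225:385],(560,437),interpolation=cv2.INTER_CUBIC); cv2.imwrite('pics/t6.png',cv2.resize(im[160:285,225:385],None,fx=5,fy=4.8,interpolation=cv2.INTER_CUBIC))"
```

```text
t 32.7 bay [-222.6  126.9] z 193.3 rot [-3.138 -0.006  3.064] F [ 0.1  0.  -0.6] Fbx 0.1
phi 0.24 res0.17 42 w263 centre [-50.9   1.6] farL [ -1.5 131.8] farR [  -0.4 -128.2] pushL [-126.4  119.3] pushR [-125.4 -116.7]
```

View pics/t6.png

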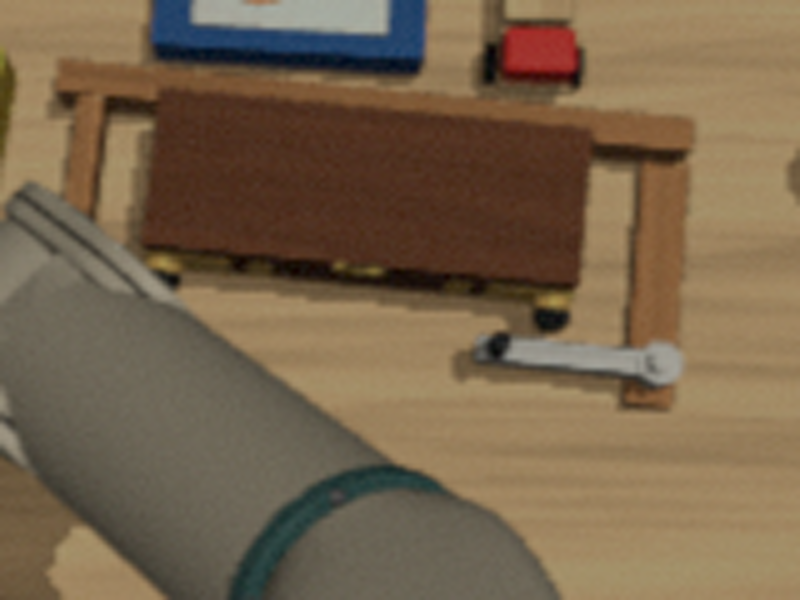

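The bar now lies along the chest, from pivot (660,362) to pin (498,345), clear of the right ball at (551,318), and the chest is flush. I'll check the keeper angle numerically and hand in if it exceeds 1.45 rad.

```bash
python3 -c "
from h import *
f=lambda x,y:(225+x/5-.4,160+y/4.8-.4)
p=bay(ray('top',*f(660,362),57)); q=bay(ray('top',*f(498,343),80)); r=bay(ray('top',*f(478,348),54))
print(p.round(1),q.round(1),r.round(1))
a=[np.arctan2(v[1],-v[0]) for v in(q-p,r-p,q-[-138,-185])]; print(np.round(a,3))
if a[0]>1.47 and a[2]>1.47: print(ctrl.finish_job())"
```

```text
[-138.  -184.1] [-139.6  -85.5] [-140.   -75.8]
[1.555 1.553 1.555]
the job is handed in; nothing more can be done
None
```

The job is handed in with no verdict returned: at about 33 s the chest measured within about 2 mm of the rail at both ends and about 2 mm off the bay's middle, the keeper read about 1.55 rad, and the highest push force I read was about 17 N (read at the end of each move, not throughout).

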